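Load the vial sled under the autosampler's spring flap

TASK

With one fingertip press the yellow bar down to hold the sampler's spring flap open, and while holding it push the vial sled by its orange plate with the other fingertip, under the flap, until it is fully home against the stop; then let the flap spring shut behind the vials and take the hand away. Do not lift the sled, do not let the flap come down on the vials, and leave the other things on the bench where they are.

Things in the scene. Friction and masses are not known exactly. Their poses are not given: they have to be found in the camera images.
- loader: fixed autosampler loader: aluminium track leading into a bay before a low white housing. Origin: bench level, track centre line, plane of the bay's mouth. x runs along the track INTO the bay, y left, z up. In this frame: deck top z = 4 mm, from x = -210 mm; rails with inner faces y = +-24 mm, tops z = 14 mm. Before the mouth only the axle, its post and the press bar stand higher than the rails.
- stop (a point): foot of the end stop (the housing's face, 75 mm high) on the track's centre line, at loader x = 80, y = 0, z = 4 mm; the front of the sled's block meets it when home
- axle (a point): on the flap's axle, in the mouth plane: loader x = 0, y = 38, z = 32 mm. The axle (8 mm thick) runs along loader x from -215 to 75 mm, between track and press bar; a post (8 x 10 mm, 36 mm high) carries it at x = -212 mm
- flap (a joint): angle (rad) of the flap, which rocks about the axle: 0 shut, 0.8 fully open. Right of the axle, at loader x = 0 to 80 mm, its clear cover with a blue skirt (x = 0 to 4 mm) that, shut, hangs to z = 30 mm and blocks only the vials; left of it the yellow press bar: press down to lift the skirt. From 0.42 it clears the vials; 0.55 to 0.75 is good. Spring: 2 N to start, 5 N to hold; shuts when let go.
- press_bar (a point): on the yellow press bar's top face, 32 mm from the axle, at loader x = -110 mm; moves with the flap. Bar: 4 mm thick, from 4 to 58 mm left of the axle, from loader x = -225 to 0, so a fingertip can hold it down and slide along it. Shut, it rises outwards at 0.35 rad (top here at z = 45 mm); at flap angle 0.7 it slopes down outwards at 0.35 rad (z = 23 mm).
- sled: loose vial sled, about 0.16 kg, in the track: grey block 76 x 44 x 16 mm, three upright amber vials (12 mm across, blue caps, tops at 38 mm) at x = -22, 0, 22 mm; a low tail runs back to an orange push plate. Origin: underside, centre of the block; x towards the bay. It starts at loader x = -75 to -45 mm; home at x = 42 mm, with the plate (rear face then at loader x = -57 mm) still outside the flap.
- push_plate (a point): centre of the rear face of the sled's orange push plate (44 mm wide, 40 mm high, 6 mm thick), 99 mm behind the sled's origin, 20 mm above its underside; push it along the loader's x axis
- amber_bottle: bystander: amber bottle with blue cap, 64 mm across, 130 mm tall; origin under its centre
- clear_bottle: bystander: clear bottle with blue cap, 60 mm across, 120 mm tall; origin under its centre
- cap_jar: bystander: small jar with white lid, 42 mm across, 50 mm tall; origin under its centre
- tip_box: bystander: green box with a white lid, 75 x 55 x 45 mm; origin under its centre
- loose_vial: bystander: single amber vial with red cap standing upright, 12 mm across, 32 mm tall; origin under its centre
- spatula: bystander: lab spatula 160 mm long, lying flat along its x axis
- collar: bystander: steel ring 36 mm across, 12 mm high, lying flat; origin under its centre

How it is judged:
By the outcome, as a careful person would: the job done as asked, in the order asked, and still so for the second after the job is handed in, with the robot touching nothing.
It also fails if it takes over 45 s, if anything falls off the work surface, if the arm or the gripper's body presses on something with over 40 N, if the wrist force passes 120 N, or if a joint passes its speed limit or range.

ROBOT

A 6-joint arm with a two-finger parallel gripper is mounted at the origin on the work surface. World frame = base frame: x ahead of the robot, y to its left, z up, the work surface at z = 0. Lengths are in mm, angles in rad, forces in N, time in s.
With the tool pointing down it reaches from about 350 to 925 mm from the base axis. Payload 6.4 kg.
Tool frame: the origin (TCP) lies at the very end of the fingers, on their centre line; the grasp point (between the pads) lies 19 mm behind it (bot.hold_point_z is the distance from the TCP to the grasp point, in mm); z points along the fingers, y is the direction in which the jaws open and shut (so a half turn about z gives the same grasp; the last joint's range is limited). The gripper opens to 94 mm and grips with 3 to 60 N. Pads are 16 mm wide; open, the fingers measure 119 mm over their backs; the gripper's body (75 mm by 177 mm) begins 78 mm behind the grasp point.
Start: joints at [1, 0.245, 1.558, -0, 1.339, -0.174], TCP at [251.203, 599.509, 171.155] pointing down, gripper open.
Joint ranges: [-3.13, 3.13], [-1.02, 2.26], [0.13, 2.54], [-0.95, 4.09], [0.21, 2.88], [-2.74, 2.74]. Speed limits (rad/s): [2.57, 2.57, 3.14, 3.14, 3.14, 3.14].

INTERFACE

Orientations are given as a rotation vector (axis times angle).
In Python, from rig import telemetry, optics, sign_off, bot gives the robot as it stands.
- The arm moves only by the tool jog_arm, never from a script. Its argument "increments" is a list of rows, each a list of 3 entries, a list of its own where there are three numbers: the shift along the tool's x, y, z in m, then the turn, a rotation vector about the tool's x, y, z in degrees, then the closure, from -1 (fully open) to 1 (shut). A call has 1 to 20 rows; each row shifts and turns the pose as measured when the row begins, along the tool's axes as they then stand; what a row does not reach is not made up. A row lasts 1/12 s, in which the tool goes at most 41.7 mm and 7.16 degrees, less where a joint would pass 70% of its speed; a pose out of reach is approached as far as the arm can. A call with a gripper value outside its range is refused whole. The fingers move at their own pace and stop on an object; the grip force is fixed at half the most. Time passes only in rows, so rows that do not move let the fingers close. It gives the time, the measured TCP pose, the force and the opening at its end, in the units of the state.
- telemetry.read_state(): the state, without advancing time (a new reading comes with each control period).
- optics.snapshot(name): name is "scene" or "side" or "wrist"; returns (picture, depth): 400x640x3 uint8, blue, green, red; 400x640 float32, mm along the optical axis (not along the pixel's ray), 0 where there is no reading.
- optics.camera_model(name): a dict with "camera_matrix" (3x3 intrinsics, pixels), "rvec" (rotation vector, rad) and "tvec" (3), from world to camera coordinates, as OpenCV has them; the wrist camera has in their place "mount" (4x4, takes a point from camera to tool coordinates, whose origin is the TCP and whose axes are the flange's). Camera axes: x right, y down, z forward; pixel columns grow to the right and rows downward; lengths in mm; the calibration is good to about 2 mm. A picture is of the moment at which its call begins: read the wrist's pose just before it. camera_model takes no time and is no camera call.
- sign_off(): hands the job in, once; it reports no verdict.
Trained networks look in the newest picture that a camera, given by its name, has taken for a name from the list of things; names that differ only in an ending like _2 or _b are one class to them, and where a whole thing is asked for, a point or a joint stands for the part that bears it (a point fixed in the world has none). Each returns a list of dicts, best first, with "score" (0 to 1); they miss things now and then, are a little off and sometimes report something else, mostly with a low value. They report only what shows in the picture. A call takes as long as a camera call.
- optics.recognise(camera, label): "bbox" ([left, top, right, bottom] in pixels, round what is visible of it).
- optics.landmark_of(camera, label): "at" ([column, row] in pixels: a listed point, or the origin of a listed thing).
The state is a dict: "time_s": time; "joints": joint angles; "dq": joint speeds; "joint_torque": joint torques, N m; "tool_pos": TCP position; "ee_rot": TCP orientation; "contact_force": force on the tool from outside, world axes, zero at the start; "wrist_torque": the same for the moment, N m; "opening": opening from 0.0 (shut) to 1.0 (fully open).
Only numpy, scipy, OpenCV 4.12 (cv2) and the standard library are available. Lean on these libraries where they do the work, as an engineer would, in place of code of your own. Each camera call takes 0.05 s, during which the arm holds its last target.

## Working session

There is one attempt and no reset: what is moved stays moved. The work goes in short steps, Python scripts to look and compute and a tool call to move; the robot and the scene stay as the last step left them, time stands still between calls to the robot, and variables do not carry over. Pictures are saved under pics/ and viewed, and the job is handed in when it is done.

Besides the shell and the picture viewer there is one more tool, called by a JSON object that holds its "fn" and its "kwargs", one argument or row to a line. jog_arm: Moves the arm, as the interface text tells. Its arguments: {"type":"object","properties":{"increments":{"type":"array","items":{"type":"array"}}},"required":["increments"]}

```bash
ls; mkdir -p pics; python3 - <<'E'
from rig import telemetry, optics, bot
import cv2
print(telemetry.read_state())
for c in ["scene","side","wrist"]:
    p,d=optics.snapshot(c); cv2.imwrite(f"pics/{c}0.png",p)
    print(c,optics.camera_model(c))
    for l in ["stop","axle","press_bar","push_plate","sled","loader"]:
        print(l,[(r['at'],round(r['score'],2)) for r in optics.landmark_of(c,l)[:2]]) 
E
```

```text
pics
{'time_s': 0.0, 'joints': array([ 9.99886570e-01,  2.45784605e-01,  1.55898555e+00, -1.30568461e-05,
        1.33869198e+00, -1.74084341e-01]), 'dq': array([-0.00052486,  0.00114931, -0.00058352, -0.00344392,  0.00050846,
       -0.00104623]), 'joint_torque': array([-1.13024365e-03, -4.15831912e+01, -3.14606059e+01,  6.84787799e-02,
        3.32321157e-02, -1.45773151e-04]), 'tool_pos': array([250.85074922, 598.93709249, 170.07957163]), 'ee_rot': array([-6.19113443e-01, -3.07930110e+00,  2.74185845e-03]), 'contact_force': array([ 0.68543793, -0.1630263 ,  0.21055574]), 'wrist_torque': array([-0.02464311,  0.03393293,  0.01531102]), 'opening': 1.0010716106621358}
scene {'camera_matrix': array([[369.36095466,   0.        , 319.36734836],
       [  0.        , 369.36095466, 198.03391242],
       [  0.        ,   0.        ,   1.        ]]), 'rvec': array([ 1.15153943,  2.20438241, -1.13809994]), 'tvec': array([ 323.24682682, -237.62585786, 1229.92113632])}
stop []
axle [([277.4, 208.1], 0.74)]
press_bar []
push_plate [([302.8, 171.3], 0.74), ([261.0, 161.0], 0.46)]
sled [([277.9, 1
[... 469 characters left out ...]
.6], 0.65)]
push_plate [([367.2, 176.6], 0.94)]
sled [([338.6, 177.9], 0.91)]
loader [([319.5, 181.6], 0.85)]
wrist {'camera_matrix': array([[287.87732626,   0.        , 318.3174241 ],
       [  0.        , 287.87732626, 199.72838441],
       [  0.        ,   0.        ,   1.        ]]), 'mount': array([[-4.88371405e-04, -9.67828886e-01, -2.51608842e-01,
         7.26112369e+01],
       [ 9.99999441e-01, -7.08604798e-04,  7.84698416e-04,
        -5.22801881e-01],
       [-9.37745027e-04, -2.51608318e-01,  9.67828691e-01,
        -2.14494313e+02],
       [ 0.00000000e+00,  0.00000000e+00,  0.00000000e+00,
         1.00000000e+00]])}
stop []
axle []
press_bar []
push_plate []
sled []
loader []
```

View pics/scene0.png

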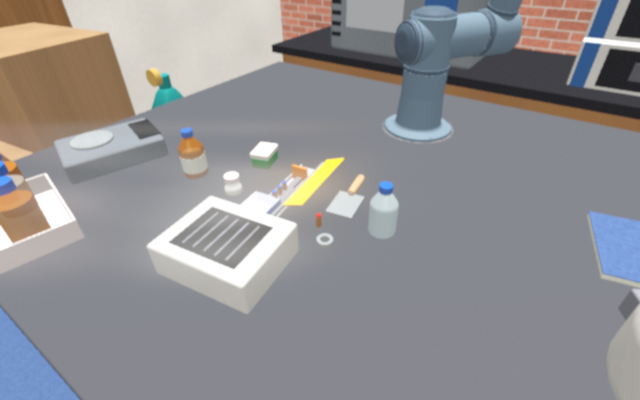

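View pics/side0.png

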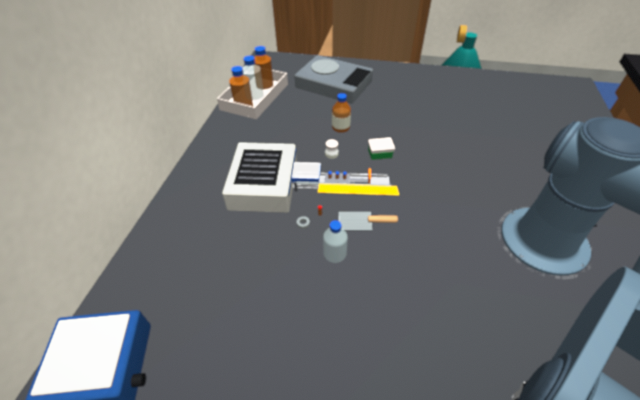

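View pics/wrist0.png

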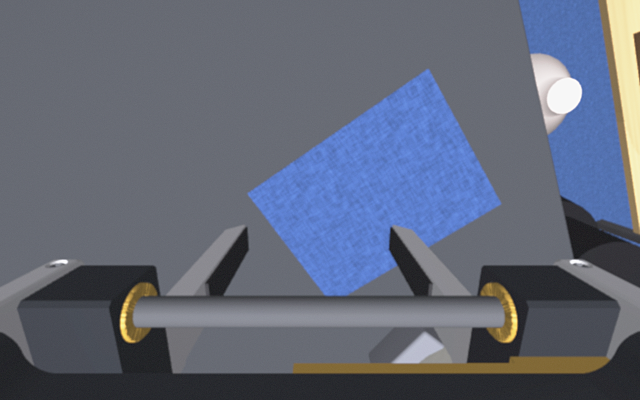

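The side view shows the loader: housing near (260,175), yellow bar from (320,188) to (398,190), and orange plate at (370,175). I'll estimate a coarse pose from depth.

```bash
cat > h.py <<'E'
import numpy as np, cv2
from scipy.spatial.transform import Rotation as R
from rig import telemetry, optics, bot
def T_cw(c, st=None):
    """camera->world 4x4"""
    m=optics.camera_model(c); T=np.eye(4)
    if 'mount' in m:
        st=st or telemetry.read_state()
        T[:3,:3]=R.from_rotvec(st['ee_rot']).as_matrix(); T[:3,3]=st['tool_pos']
        return T@m['mount'], m['camera_matrix']
    Rm=cv2.Rodrigues(m['rvec'])[0]; T[:3,:3]=Rm.T; T[:3,3]=-Rm.T@m['tvec']
    return T,m['camera_matrix']
def cloud(d,T,K):
    v,u=np.mgrid[:d.shape[0],:d.shape[1]]
    P=np.stack([(u-K[0,2])/K[0,0]*d,(v-K[1,2])/K[1,1]*d,d],-1)
    return P@T[:3,:3].T+T[:3,3]
def ray(uv,T,K,z):
    r=T[:3,:3]@np.array([(uv[0]-K[0,2])/K[0,0],(uv[1]-K[1,2])/K[1,1],1]); o=T[:3,3]
    return o+r*(z-o[2])/r[2]
E
python3 - <<'E'
from h import *
np.set_printoptions(precision=1,suppress=True)
for c in ["side","scene"]:
    p,d=optics.snapshot(c);T,K=T_cw(c);C=cloud(d,T,K)
    b,g,r=[p[...,i].astype(int) for i in range(3)]
    yel=(r>200)&(g>170)&(b<90)&(d>0)
    P=C[yel];print(c,yel.sum(),P.mean(0),P.min(0),P.max(0))
    U,S,V=np.linalg.svd(P-P.mean(0),full_matrices=False);print(V)
    for l,z in [("stop",4),("axle",32),("push_plate",24),("sled",4),("loader",0),("amber_bottle",0),("clear_bottle",0),("cap_jar",0),("tip_box",0),("loose_vial",0),("spatula",0),("collar",0)]:
        for q in optics.landmark_of(c,l)[:1]: print(l,round(q['score'],2),ray(q['at'],T,K,z))
E
```

```text
side 700 [487.6 -83.3  45.9] [  136.  -1248.2    -2.4] [613.1  -9.3  56.3]
[[ 0.3  0.9  0. ]
 [ 0.9 -0.3 -0. ]
 [-0.   0.  -1. ]]
stop 0.71 [706.9 -94.    4. ]
axle 0.78 [617.8 -69.2  32. ]
push_plate 0.62 [ 474.2 -124.3   24. ]
sled 0.81 [579.3 -98.8   4. ]
loader 0.87 [ 615.1 -110.6    0. ]
amber_bottle 0.58 [ 607.2 -386.4    0. ]
clear_bottle 0.87 [528.4 146.2   0. ]
cap_jar 0.62 [ 602.7 -230.6    0. ]
tip_box 0.58 [ 455.  -280.2    0. ]
loose_vial 0.52 [594.2  25.9   0. ]
spatula 0.73 [460.6  30.4   0. ]
collar 0.55 [636.6  68.9   0. ]
scene 31 [408.2 -57.7  46. ] [398.5 -77.9  38.7] [420.2 -41.5  51.8]
[[ 0.1  0.9  0.3]
 [-1.   0.1  0.1]
 [ 0.  -0.3  0.9]]
axle 0.92 [620.8 -69.9  32. ]
push_plate 0.57 [ 471.4 -120.4   24. ]
sled 0.6 [573.4 -97.8   4. ]
loader 0.68 [ 620.5 -101.8    0. ]
amber_bottle 0.94 [ 596.9 -392.7    0. ]
clear_bottle 0.81 [540.9 153.9   0. ]
cap_jar 0.71 [ 616.1 -226.8    0. ]
tip_box 0.74 [ 448.7 -276.5    0. ]
loose_vial 0.45 [600.6  26.7   0. ]
spatula 0.87 [467.9  29.5   0. ]
collar 0.76 [633.3  63.6   0. ]
```

```bash
cat >> h.py <<'E'
def plan(pos,yaw,n,cl):
    """n rows to TCP pos, tool pointing down with tool x at yaw (rad)"""
    st=telemetry.read_state(); A=R.from_rotvec(st['ee_rot']); p=st['tool_pos']
    G=R.from_euler('z',yaw)*R.from_euler('x',np.pi)
    rv=(A.inv()*G).as_rotvec(degrees=True)
    if abs(rv[2])>175: print('near pi',rv)
    dw=(np.array(pos)-p)/n; rows=[]
    for k in range(n):
        Ak=A*R.from_rotvec(rv*k/n,degrees=True)
        rows.append([[round(x/1000,4) for x in Ak.inv().apply(dw)],[round(x,2) for x in rv/n],cl])
    print('force',st['contact_force'].round(1),'pos',p.round(1)); print(str(rows).replace(' ',''))
E
python3 - <<'E'
from h import *
plan([470,-110,250],0.1,22,-0.5)
E
```

```text
force [0.2 0.7 0.8] pos [251.2 599.5 171.1]
[[[np.float64(-0.0216),np.float64(-0.0259),np.float64(-0.0036)],[np.float64(0.0),np.float64(0.0),np.float64(6.89)],-0.5],[[np.float64(-0.0246),np.float64(-0.0231),np.float64(-0.0036)],[np.float64(0.0),np.float64(0.0),np.float64(6.89)],-0.5],[[np.float64(-0.0272),np.float64(-0.02),np.float64(-0.0036)],[np.float64(0.0),np.float64(0.0),np.float64(6.89)],-0.5],[[np.float64(-0.0294),np.float64(-0.0166),np.float64(-0.0036)],[np.float64(0.0),np.float64(0.0),np.float64(6.89)],-0.5],[[np.float64(-0.0312),np.float64(-0.013),np.float64(-0.0036)],[np.float64(0.0),np.float64(0.0),np.float64(6.89)],-0.5],[[np.float64(-0.0325),np.float64(-0.0091),np.float64(-0.0036)],[np.float64(0.0),np.float64(0.0),np.float64(6.89)],-0.5],[[np.float64(-0.0334),np.float64(-0.0052),np.float64(-0.0036)],[np.float64(0.0),np.float64(0.0),np.float64(6.89)],-0.5],[[np.float64(-0.0337),np.float64(-0.0011),np.float64(-0.0036)],[np.float64(0.0),np.float64(0.0),np.float64(6.89)],-0.5],[[np.float64(-0.0336),np.float64(0.0029),np.float64(-0.0036)],[np.float64(0.0),np.float64(0.0),np.
[... 864 characters left out ...]
-0.0168),np.float64(0.0293),np.float64(-0.0036)],[np.float64(0.0),np.float64(0.0),np.float64(6.89)],-0.5],[[np.float64(-0.0132),np.float64(0.0311),np.float64(-0.0036)],[np.float64(0.0),np.float64(0.0),np.float64(6.89)],-0.5],[[np.float64(-0.0094),np.float64(0.0324),np.float64(-0.0036)],[np.float64(0.0),np.float64(0.0),np.float64(6.89)],-0.5],[[np.float64(-0.0054),np.float64(0.0333),np.float64(-0.0036)],[np.float64(0.0),np.float64(0.0),np.float64(6.89)],-0.5],[[np.float64(-0.0014),np.float64(0.0337),np.float64(-0.0036)],[np.float64(0.0),np.float64(0.0),np.float64(6.89)],-0.5],[[np.float64(0.0027),np.float64(0.0336),np.float64(-0.0036)],[np.float64(0.0),np.float64(0.0),np.float64(6.89)],-0.5]]
```

{"fn": "jog_arm", "kwargs": {
  "increments": [
    [[-0.022, -0.026, -0.004], [0, 0, 7], -0.5],
    [[-0.025, -0.023, -0.004], [0, 0, 7], -0.5],
    [[-0.027, -0.02, -0.004], [0, 0, 7], -0.5],
    [[-0.029, -0.017, -0.004], [0, 0, 7], -0.5],
    [[-0.031, -0.013, -0.004], [0, 0, 7], -0.5],
    [[-0.033, -0.009, -0.004], [0, 0, 7], -0.5],
    [[-0.033, -0.005, -0.004], [0, 0, 7], -0.5],
    [[-0.034, -0.001, -0.004], [0, 0, 7], -0.5],
    [[-0.034, 0.003, -0.004], [0, 0, 7], -0.5],
    [[-0.033, 0.007, -0.004], [0, 0, 7], -0.5],
    [[-0.032, 0.011, -0.004], [0, 0, 7], -0.5],
    [[-0.03, 0.015, -0.004], [0, 0, 7], -0.5],
    [[-0.028, 0.018, -0.004], [0, 0, 7], -0.5],
    [[-0.026, 0.021, -0.004], [0, 0, 7], -0.5],
    [[-0.023, 0.024, -0.004], [0, 0, 7], -0.5],
    [[-0.02, 0.027, -0.004], [0, 0, 7], -0.5],
    [[-0.017, 0.029, -0.004], [0, 0, 7], -0.5],
    [[-0.013, 0.031, -0.004], [0, 0, 7], -0.5]
  ]
}}

```text
time_s: 3.85
tool_pos: [407.3, -8.4, 246.9]
ee_rot: [3.043, 0.77, 0.014]
contact_force: [0.1, -0.1, 0.5]
opening: 0.754
```

```bash
sed -i 's/round(x\/1000,4)/round(float(x)\/1000,4)/; s/round(x,2)/round(float(x),2)/' h.py
python3 - <<'E'
from h import *
plan([470,-110,250],0.1,7,-0.5)
E
```

```text
force [ 0.1 -0.1  0.5] pos [407.3  -8.4 246.9]
[[[0.001,0.017,-0.0003],[0.03,-0.07,3.24],-0.5],[[0.0019,0.0169,-0.0004],[0.03,-0.07,3.24],-0.5],[[0.0029,0.0168,-0.0004],[0.03,-0.07,3.24],-0.5],[[0.0038,0.0166,-0.0004],[0.03,-0.07,3.24],-0.5],[[0.0048,0.0164,-0.0004],[0.03,-0.07,3.24],-0.5],[[0.0057,0.0161,-0.0004],[0.03,-0.07,3.24],-0.5],[[0.0066,0.0157,-0.0004],[0.03,-0.07,3.24],-0.5]]
```

{"fn": "jog_arm", "kwargs": {
  "increments": [
    [[0.003, 0.029, 0], [0, 0, 6], -0.5],
    [[0.006, 0.028, 0], [0, 0, 6], -0.5],
    [[0.008, 0.028, 0], [0, 0, 6], -0.5],
    [[0.01, 0.028, 0], [0, 0, 4.5], -0.5],
    [[0, 0, 0], [0, 0, 0], -0.5]
  ]
}}

```text
time_s: 4.27
tool_pos: [472.2, -118.8, 250.5]
ee_rot: [3.135, 0.108, 0.024]
contact_force: [0.1, -0.1, -0.1]
opening: 0.751
```

```bash
python3 - <<'E'
from h import *
st=telemetry.read_state();print(st['time_s'],st['tool_pos'],st['ee_rot'],st['dq'].round(3))
p,d=optics.snapshot("wrist");cv2.imwrite("pics/w1.png",p);np.save("w1.npy",d)
T,K=T_cw("wrist",st);np.savez("w1.npz",T=T,K=K)
for l,z in [("stop",4),("axle",32),("push_plate",24),("sled",4),("loader",0),("press_bar",45)]:
    for q in optics.landmark_of("wrist",l)[:1]: print(l,round(q['score'],2),q['at'],ray(q['at'],T,K,z).round(1))
E
```

```text
4.2667 [ 472.19423544 -118.7842879   250.48311621] [3.13498232 0.10835428 0.02380833] [ 0.022 -0.037  0.031  0.029  0.038 -0.015]
axle 0.72 [395.4, 88.3] [ 605.9 -220.5   32. ]
push_plate 0.56 [320.0, 175.5] [ 472.9 -122.7   24. ]
sled 0.74 [317.3, 107.8] [ 573.9 -111.6    4. ]
loader 0.95 [309.1, 73.6] [622.3 -96.    0. ]
press_bar 0.71 [275.1, 150.0] [508.8 -55.   45. ]
```

View pics/w1.png

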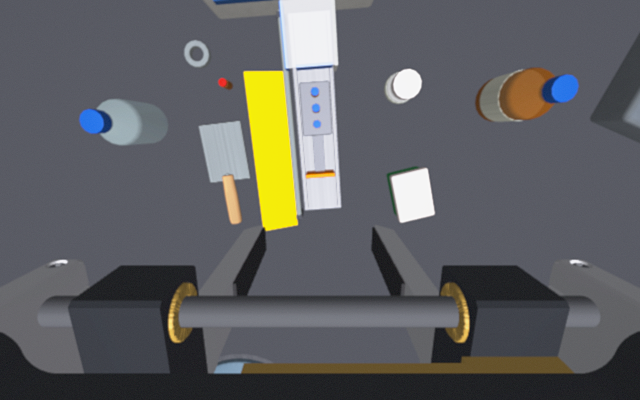

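```bash
python3 - <<'E'
from h import *
np.set_printoptions(precision=2,suppress=True)
p=cv2.imread("pics/w1.png");d=np.load("w1.npy");z=np.load("w1.npz");T,K=z['T'],z['K'];C=cloud(d,T,K)
b,g,r=[p[...,i].astype(int) for i in range(3)]
yel=(r>200)&(g>170)&(b<90)&(d>0)
P=C[yel];c,n=P.mean(0),0
U,S,V=np.linalg.svd(P-c,full_matrices=False);print('yellow',yel.sum(),c,V,S/np.sqrt(len(P)), np.percentile(P[:,2],[1,50,99]))
rect=cv2.minAreaRect(P[:,:2].astype(np.float32));print(rect,cv2.boxPoints(rect))
v,u=np.nonzero(yel)
# edge lines per row
import collections
L=[];Rr=[]
for y in range(80,220,3):
    xs=np.nonzero(yel[y])[0]
    if len(xs)>10: L.append((xs.min()-.5,y));Rr.append((xs.max()+.5,y))
# outer edge z: 32+58 sin.35+2=53.7 ; inner 32+4*.343+1.9=35.2
for E,zz in((L,53.7),(Rr,35.2)):
    W=np.array([ray(e,T,K,zz) for e in E]);f=np.polyfit(W[:,0],W[:,1],1);print('edge',f,np.arctan(f[0]),np.abs(np.polyval(f,W[:,0])-W[:,1]).max(),W[[0,-1]])
org=(r>200)&(g>100)&(g<170)&(b<60)&(d>0)&(np.mgrid[:400,:640][0]<200)
P=C[org];print('orange',org.sum(),P.min(0),P.max(0),P.mean(0));v,u=np.nonzero(org);print(u.min(),u.max(),v.min(),v.max())
# bench
m=C[230:250,560:600].reshape(-1,3);print('bench z',np.median(m[:,2]))
for uv in [(322,200),(309,200),(320,185),(310,40),(352,165),(300,120),(332,120)]: print(uv,C[uv[1],uv[0]])
big=cv2.resize(p[0:240,230:400],None,fx=3.4,fy=2.5*1.0,interpolation=cv2.INTER_CUBIC);cv2.imwrite("pics/w1b.png",cv2.resize(p[0:235,240:380],None,fx=2.5,fy=2.5,interpolation=cv2.INTER_CUBIC))
E
```

```text
yellow 5929 [509.24 -50.81  49.51] [[-0.99 -0.16  0.04]
 [-0.06  0.16 -0.99]
 [ 0.15 -0.97 -0.17]] [64.33 40.07 16.96] [  1.14  45.97 403.23]
((500.1121826171875, -83.45738220214844), (245.7073974609375, 138.73062133789062), 8.14958667755127) [[ 368.67  -32.21]
 [ 388.33 -169.54]
 [ 631.56 -134.71]
 [ 611.89    2.62]]
edge [  0.14 -97.17] 0.1420055818046919 0.7011152234544653 [[599.09 -11.    53.7 ]
 [407.56 -39.17  53.7 ]]
edge [   0.15 -153.88] 0.15141723307075852 46.24430646164397 [[605.5  -62.12  35.2 ]
 [405.21 -90.43  35.2 ]]
orange 24 [ 477.06 -140.95   43.19] [ 481.44 -102.96   46.85] [ 479.1  -122.02   44.78]
307 333 173 174
bench z 0.3730177904681682
(322, 200) [ 429.72 -129.16    6.09]
(309, 200) [ 428.08 -107.81    5.32]
(320, 185) [ 454.29 -124.15    4.79]
(310, 40) [654.16 -96.62  51.82]
(352, 165) [ 489.73 -173.7    -0.19]
(300, 120) [553.8  -86.72  13.55]
(332, 120) [ 557.42 -135.51    4.93]
```

View pics/w1b.png

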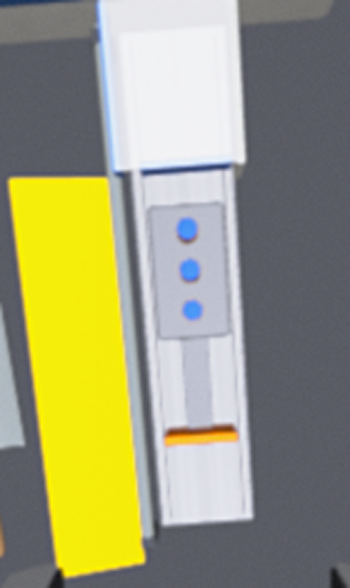

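```bash
cat > fit.py <<'E'
from h import *
from scipy.optimize import least_squares
np.set_printoptions(precision=2,suppress=True)
p=cv2.imread("pics/w1.png");z=np.load("w1.npz");T,K=z['T'],z['K'];Ti=np.linalg.inv(T)
def proj(X): c=X@Ti[:3,:3].T+Ti[:3,3]; return np.stack([c[:,0]/c[:,2]*K[0,0]+K[0,2],c[:,1]/c[:,2]*K[1,1]+K[1,2]],1)
def l2w(q,X): cc,s=np.cos(q[2]),np.sin(q[2]); X=np.asarray(X,float); return np.stack([q[0]+cc*X[:,0]-s*X[:,1],q[1]+s*X[:,0]+cc*X[:,1],X[:,2]],1)
b,g,r=[p[...,i].astype(int) for i in range(3)]
yel=((r>150)&(g>130)&(b<110)).astype(np.uint8);yel[:,:235]=0;yel[:,305:]=0;yel[:65]=0;yel[235:]=0
n,lab,stt,_=cv2.connectedComponentsWithStats(yel);k=1+stt[1:,4].argmax();yel=lab==k
Lp=[(np.nonzero(yel[y])[0].min()-.5,y) for y in range(76,215,2)]
Rp=[(np.nonzero(yel[y])[0].max()+.5,y) for y in range(76,218,2)]
Tp=[(x,np.nonzero(yel[:,x])[0].min()-.5) for x in range(250,281,2)]
Bp=[(x,np.nonzero(yel[:,x])[0].max()+.5) for x in range(272,294,2)]
ca,sa=np.cos(.35),np.sin(.35)
def bp(x,rr,t=2): return [x,38+rr*ca-t*sa,32+rr*sa+t*ca]
edges=[(Lp,bp(-225,58),bp(0,58)),(Rp,bp(-225,4),bp(0,4)),(Tp,bp(0,4),bp(0,58)),(Bp,bp(-225,4),bp(-225,58))]
def res(q,full=False):
    o=[]
    for P,a,c in edges:
        A,B=proj(l2w(q,[a,c]));t=(B-A)/np.linalg.norm(B-A);o.append((np.array(P)-A)@np.array([-t[1],t[0]]))
    return o if full else np.concatenate([x/np.sqrt(len(x)) for x in o])
s=least_squares(res,[618,-105,.14],loss='soft_l1');q=s.x;print(q,[ (x.mean().round(2),x.std().round(2)) for x in res(q,True)])
np.save("q.npy",q)
im=p.copy()
def draw(X,col):
    pts=proj(l2w(q,X));cv2.polylines(im,[np.round(pts*16).astype(np.int32)],False,col,1,cv2.LINE_AA,4)
draw([bp(-225,58),bp(0,58),bp(0,4),bp(-225,4),bp(-225,58)],(0,0,255))
for y in(24,-24): draw([[-210,y,14],[0,y,14]],(0,255,0))
draw([[-210,-24,4],[-210,24,4]],(0,255,0))
# plate top in image: project for candidate sled x
for sx in(-60,): 
  pass
w=np.array([ray((320,174.5),T,K,44)])
for uv in [(307,173.5),(333,173.5),(320,176),(320,172)]:
  W=ray(uv,T,K,44);cc,ss=np.cos(q[2]),np.sin(q[2]);dx,dy=W[:2]-q[:2];print(uv,cc*dx+ss*dy,-ss*dx+cc*dy)
cv2.imwrite("pics/fit.png",cv2.resize(im[0:240,230:390],None,fx=2.5,fy=2.5,interpolation=cv2.INTER_CUBIC))
cv2.imwrite("pics/plate.png",cv2.resize(p[160:190,295:345],None,fx=12,fy=12,interpolation=cv2.INTER_NEAREST))
E
python3 fit.py
```

```text
[ 623.01 -100.44    0.14] [(np.float64(-0.31), np.float64(0.29)), (np.float64(0.22), np.float64(0.29)), (np.float64(0.47), np.float64(0.06)), (np.float64(-0.62), np.float64(0.28))]
(307, 173.5) -144.21743609543327 18.134458003807566
(333, 173.5) -147.05538709356603 -20.15297646071577
(320, 176) -149.35209878512393 -0.7378178860562166
(320, 172) -143.41401703949148 -1.16610318445856
```

View pics/fit.png

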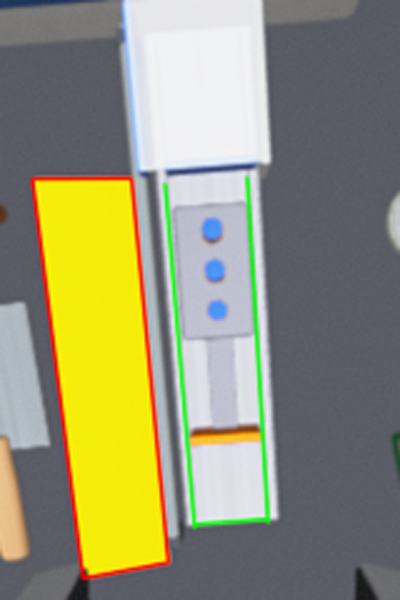

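View pics/plate.png

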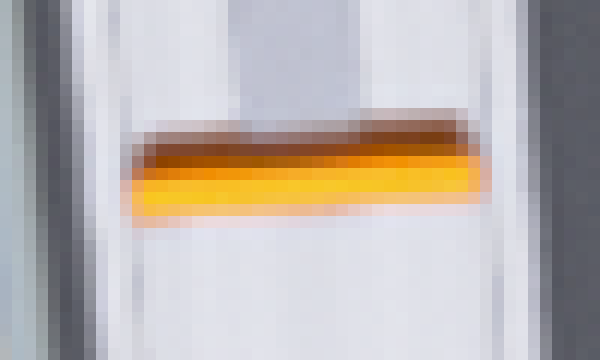

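```bash
cat >> h.py <<'E'
def lw(x,y,z):
    q=np.load('q.npy');c,s=np.cos(q[2]),np.sin(q[2]);return [q[0]+c*x-s*y,q[1]+s*x+c*y,z]
def where():
    q=np.load('q.npy');st=telemetry.read_state();c,s=np.cos(q[2]),np.sin(q[2]);dx,dy=st['tool_pos'][:2]-q[:2]
    e=R.from_rotvec(st['ee_rot']); t=e.as_matrix()
    print('t',st['time_s'],'loader xyz',round(c*dx+s*dy,1),round(-s*dx+c*dy,1),round(st['tool_pos'][2],1),'yawerr',round(np.degrees(np.arctan2(t[1,0],t[0,0])-q[2]),2),'tilt',t[:2,2].round(4),'F',R.from_euler('z',-q[2]).apply(st['contact_force']).round(1),'op',round(st['opening'],3))
E
python3 - <<'E'
from h import *
q=np.load('q.npy');print(q);where()
plan(lw(-168,40,65),q[2],7,-0.49)
E
```

```text
[ 6.23014658e+02 -1.00444085e+02  1.41966593e-01]
t 4.6167 loader xyz -152.7 8.1 250.8 yawerr -3.7 tilt [ 0.0159 -0.0032] F [ 0.1 -0.5 -0.6] op 0.753
force [ 0.1 -0.5 -0.6] pos [ 470.7 -114.1  250.8]
[[[-0.0029,-0.0045,0.0265],[0.04,-0.13,-0.53],-0.49],[[-0.0028,-0.0045,0.0265],[0.04,-0.13,-0.53],-0.49],[[-0.0027,-0.0045,0.0265],[0.04,-0.13,-0.53],-0.49],[[-0.0026,-0.0046,0.0265],[0.04,-0.13,-0.53],-0.49],[[-0.0025,-0.0046,0.0265],[0.04,-0.13,-0.53],-0.49],[[-0.0024,-0.0046,0.0265],[0.04,-0.13,-0.53],-0.49],[[-0.0023,-0.0046,0.0265],[0.04,-0.13,-0.53],-0.49]]
```

```bash
python3 - <<'E'
from h import *
st=telemetry.read_state();print(st['tool_pos'],st['dq'].round(3))
p,d=optics.snapshot("wrist");cv2.imwrite("pics/w2.png",p);T,K=T_cw("wrist",st);np.savez("w2.npz",T=T,K=K)
print(telemetry.read_state()['tool_pos'])
E
sed -i 's#pics/w1.png#pics/w2.png#;s#w1.npz#w2.npz#;s#pics/fit.png#pics/fit2.png#;s#pics/plate.png#pics/plate2.png#' fit.py; python3 fit.py
```

```text
[ 470.7265603  -114.0703239   250.81640673] [-0.     0.002 -0.005  0.     0.     0.001]
[ 470.77311936 -114.15091176  250.82021192]
[ 623.7  -100.9     0.14] [(np.float64(-0.26), np.float64(0.29)), (np.float64(0.13), np.float64(0.29)), (np.float64(0.66), np.float64(0.31)), (np.float64(-0.87), np.float64(0.29))]
(307, 173.5) -145.65632731522084 23.809438924874406
(333, 173.5) -148.18162864334562 -14.530030563952767
(320, 176) -150.63936907534023 4.880577763954385
(320, 172) -144.6938620554831 4.500151463992307
```

View pics/fit2.png

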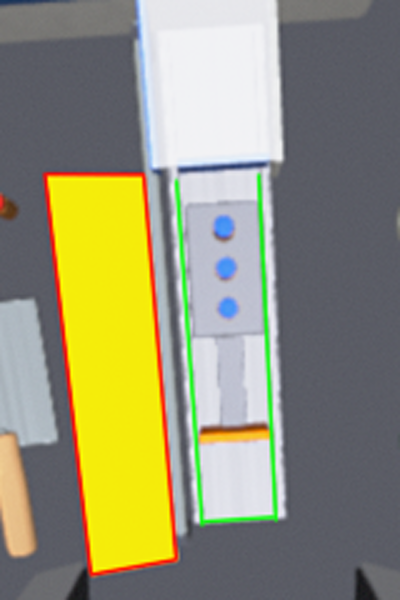

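View pics/plate2.png

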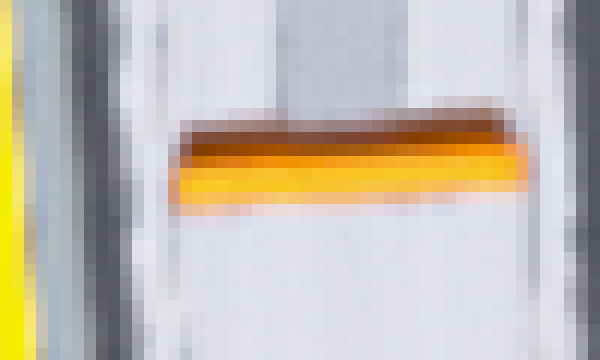

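{"fn": "jog_arm", "kwargs": {
  "increments": [
    [[-0.003, -0.005, 0.027], [0, 0, -1], -0.49],
    [[-0.003, -0.005, 0.027], [0, 0, -1], -0.49],
    [[-0.003, -0.005, 0.027], [0, 0, -1], -0.49],
    [[-0.003, -0.005, 0.027], [0, 0, -0.7], -0.49],
    [[-0.003, -0.005, 0.027], [0, 0, 0], -0.49],
    [[-0.002, -0.005, 0.02], [0, -0.4, 0], -0.49],
    [[0, 0, 0], [0, 0, 0], -0.49],
    [[0, 0, 0], [0, 0, 0], -0.49]
  ]
}}

```text
time_s: 5.33
tool_pos: [453.9, -82.5, 93.8]
ee_rot: [3.121, 0.242, 0.028]
contact_force: [0.3, 0.4, 0.7]
opening: 0.742
```

```bash
python3 - <<'E'
from h import *
q=np.load('q.npy');where()
plan(lw(-168,40,60),q[2],1,-0.49)
E
```

```text
t 5.3333 loader xyz -165.5 42.2 93.8 yawerr 0.73 tilt [ 0.0189 -0.0093] F [0.3 0.4 0.7] op 0.742
force [0.3 0.4 0.7] pos [453.9 -82.5  93.8]
[[[-0.0031,0.0018,0.0338],[0.68,-0.99,0.72],-0.49]]
```

{"fn": "jog_arm", "kwargs": {
  "increments": [
    [[-0.002, 0.001, 0.012], [0.4, -0.6, 0.4], -0.49],
    [[-0.001, 0.001, 0.012], [0.3, -0.4, 0.3], -0.49],
    [[0, 0, 0.005], [0, 0, 0], -0.49],
    [[0, 0, 0], [0, 0, 0], -0.49],
    [[0, 0, 0], [0, 0, 0], -0.49]
  ]
}}

```text
time_s: 5.75
tool_pos: [455.1, -87.1, 66.9]
ee_rot: [3.131, 0.223, 0.009]
contact_force: [-0.1, -0.6, 0.5]
opening: 0.747
```

```bash
python3 - <<'E'
from h import *
q=np.load('q.npy');where()
plan(lw(-168,40,60),q[2],1,-0.49)
p,d=optics.snapshot("wrist");cv2.imwrite("pics/w3.png",p)
p,d=optics.snapshot("side");cv2.imwrite("pics/s3.png",cv2.resize(p[130:240,220:440],None,fx=3.6,fy=3.6,interpolation=cv2.INTER_CUBIC))
E
```

```text
t 5.75 loader xyz -164.9 37.5 66.9 yawerr -0.01 tilt [ 0.0059 -0.0024] F [-0.2 -0.6  0.5] op 0.747
force [-0.1 -0.6  0.5] pos [455.1 -87.1  66.9]
[[[-0.0031,-0.0025,0.0069],[0.19,-0.32,-0.01],-0.49]]
```

View pics/w3.png

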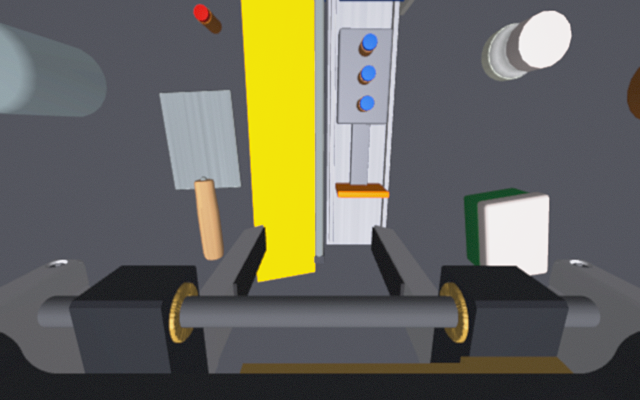

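View pics/s3.png

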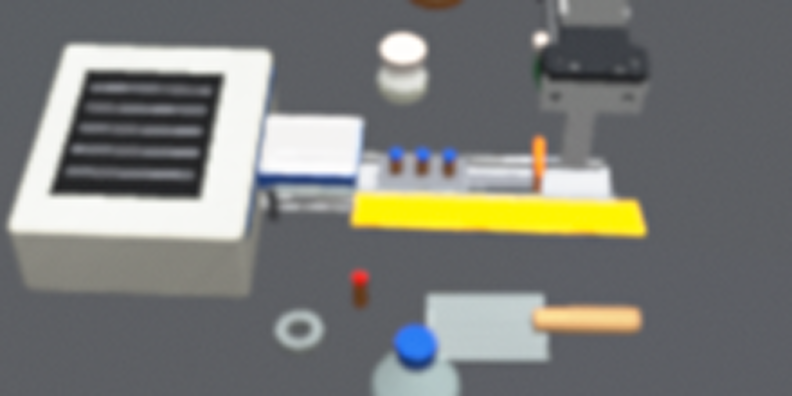

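```bash
python3 - <<'E'
from h import *
np.set_printoptions(precision=0,suppress=True,linewidth=200)
p,d=optics.snapshot("wrist");m=optics.camera_model("wrist");C=cloud(d,m['mount'],m['camera_matrix'])
for v in (226,230,235,245,260):
    for u in list(range(225,270,6))+[376,382,390]: print((u,v),C[v,u].round(0) if d[v,u]>0 else None,end=' ')
    print()
p,d=optics.snapshot("side");T,K=T_cw("side");Ti=np.linalg.inv(T);st=telemetry.read_state();A=R.from_rotvec(st['ee_rot'])
for t in [[0,0,0],[0,41,0],[0,-41,0],[0,41,-60],[0,-41,-60]]:
    c=Ti[:3,:3]@(A.apply(t)+st['tool_pos'])+Ti[:3,3];print(t,c[0]/c[2]*K[0,0]+K[0,2],c[1]/c[2]*K[1,1]+K[1,2],c[2])
cv2.imwrite("pics/s4.png",cv2.resize(p[80:230,320:460],None,fx=4,fy=4,interpolation=cv2.INTER_CUBIC))
E
```

```text
(225, 226) [-27. -95.  64.] (231, 226) [-28. -89.  65.] (237, 226) [-28. -84.  66.] (243, 226) [-28. -77.  66.] (249, 226) [-28. -71.  66.] (255, 226) [ -8. -52.  12.] (261, 226) [ 10. -37. -38.] (267, 226) [-10. -43.  17.] (376, 226) [ 10.  38. -39.] (382, 226) [-23.  63.  53.] (390, 226) [-28.  74.  67.] 
(225, 230) [-33. -97.  67.] (231, 230) [-32. -90.  65.] (237, 230) [-32. -84.  65.] (243, 230) [-32. -77.  65.] (249, 230) [ 10. -43. -46.] (255, 230) [ 10. -39. -46.] (261, 230) [  8. -36. -42.] (267, 230) [-13. -43.  15.] (376, 230) [  9.  37. -42.] (382, 230) [ 10.  40. -45.] (390, 230) [ 10.  45. -46.] 
(225, 235) [-38. -97.  66.] (231, 235) [-38. -90.  65.] (237, 235) [-38. -84.  65.] (243, 235) [ 10. -44. -54.] (249, 235) [ 10. -41. -54.] (255, 235) [ 10. -37. -55.] (261, 235) [  8. -35. -50.] (267, 235) [-18. -43.  16.] (376, 235) [  8.  36. -50.] (382, 235) [ 10.  38. -54.] (390, 235) [ 10.  43. -54.] 
(225, 245) [-49. -98.  66.] (231, 245) [-49. -91.  66.] (237, 245) [ 10. -44. -70.] (243, 245) [ 10. -41. -69.] (249, 245) [ 10. -37. -70.] (255, 245) [  8. -35. -65.] (261, 245) [  3. -34. -53.] (267, 245) [-27. -44.  15.] (376, 245) [  3.  35. -53.] (382, 245) [  8.  36. -65.] (390, 245) [ 10.  40. -68.] 
(225, 260) [ 10. -44. -88.] (231, 260) [ 10. -42. -88.] (237, 260) [ 10. -39. -88.] (243, 260) [ 10. -36. -86.] (249, 260) [  7. -34. -82.] (255, 260) [  1. -35. -68.] (261, 260) [ -6. -34. -54.] (267, 260) [-41. -45.  16.] (376, 260) [ -6.  35. -55.] (382, 260) [  2.  35. -70.] (390, 260) [  8.  36. -84.] 
[0, 0, 0] 375.99817080279155 176.10238471785468 1065.9872605806665
[0, 41, 0] 375.38853902040046 166.25676580939032 1093.7492711824298
[0, -41, 0] 376.6404055372034 186.47454481094783 1038.2252499789033
[0, 41, -60] 377.56426055387743 150.52546117127352 1049.693978135176
[0, -41, -60] 378.99311507316895 170.76057612859208 994.1699569316497
```

View pics/s4.png

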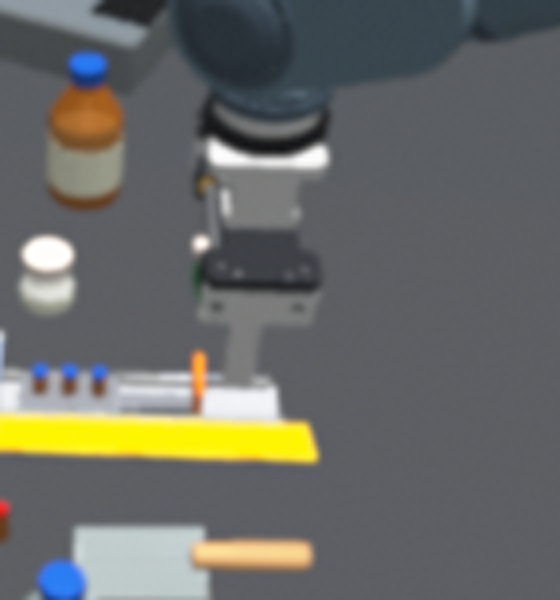

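The visible fingertips seem to end about 38 mm behind the stated TCP. I'll go down gently and let the contact force and flap motion show where they really end.

{"fn": "jog_arm", "kwargs": {
  "increments": [
    [[-0.002, -0.0025, 0.004], [0.2, -0.3, 0], -0.49],
    [[-0.001, 0, 0.004], [0, 0, 0], -0.49],
    [[0, 0, 0.003], [0, 0, 0], -0.49],
    [[0, 0, 0.002], [0, 0, 0], -0.49],
    [[0, 0, 0.002], [0, 0, 0], -0.49]
  ]
}}

```text
time_s: 6.37
tool_pos: [452.4, -85.0, 52.1]
ee_rot: [3.133, 0.224, 0.004]
contact_force: [-0.2, 0.0, 0.1]
opening: 0.747
```

```bash
python3 - <<'E'
from h import *
where()
p,d=optics.snapshot("wrist");cv2.imwrite("pics/w5.png",p)
E
```

```text
t 6.3667 loader xyz -167.3 40.0 52.1 yawerr 0.02 tilt [ 0.0029 -0.0009] F [-0.2  0.1  0.1] op 0.747
```

View pics/w5.png

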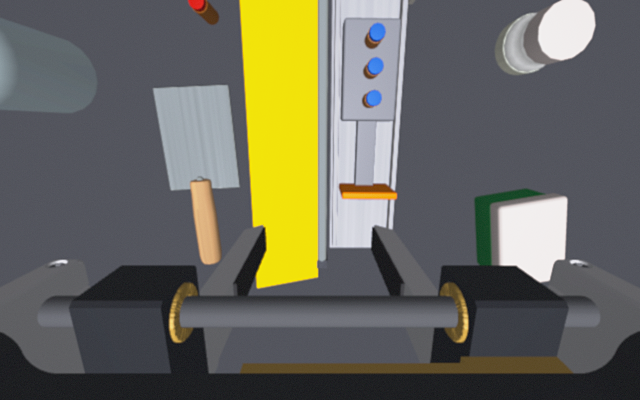

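{"fn": "jog_arm", "kwargs": {
  "increments": [
    [[0, 0, 0.002], [0, 0, 0], -0.49],
    [[0, 0, 0.002], [0, 0, 0], -0.49],
    [[0, 0, 0.002], [0, 0, 0], -0.49],
    [[0, 0, 0.002], [0, 0, 0], -0.49]
  ]
}}

```text
time_s: 6.75
tool_pos: [452.3, -85.0, 43.0]
ee_rot: [3.133, 0.223, 0.004]
contact_force: [-0.2, -0.8, 0.1]
opening: 0.746
```

```bash
python3 - <<'E'
from h import *
where()
p,d=optics.snapshot("wrist");cv2.imwrite("pics/w6.png",p)
E
```

```text
t 6.75 loader xyz -167.4 40.1 43.0 yawerr 0.01 tilt [ 0.0023 -0.0006] F [-0.3 -0.7  0.1] op 0.746
```

View pics/w6.png

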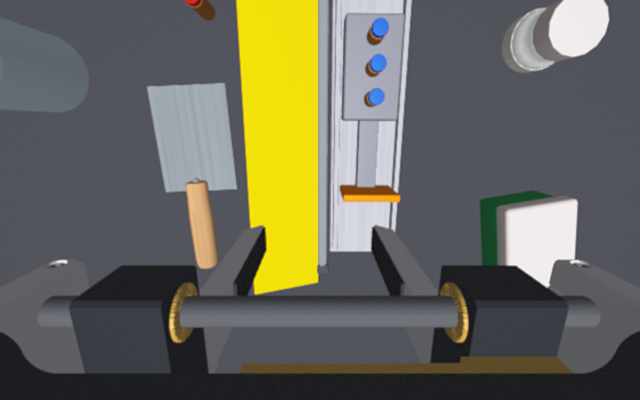

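No contact at TCP z=43, where the bar top is at about 50. The real tips are therefore about 37 mm short of the stated TCP, and I'll keep probing downward.

{"fn": "jog_arm", "kwargs": {
  "increments": [
    [[-0.001, 0, 0.008], [0, 0, 0], -0.49],
    [[0, 0, 0.008], [0, 0, 0], -0.49],
    [[0, 0, 0.003], [0, 0, 0], -0.49],
    [[0, 0, 0.002], [0, 0, 0], -0.49],
    [[0, 0, 0], [0, 0, 0], -0.49]
  ]
}}

```text
time_s: 7.22
tool_pos: [450.4, -84.9, 18.8]
ee_rot: [-3.134, -0.223, -0.001]
contact_force: [-0.3, -0.4, 0.3]
opening: 0.744
```

```bash
python3 -c "
from h import *
where()"
```

```text
t 7.2167 loader xyz -169.3 40.4 18.8 yawerr 0.01 tilt [0.0006 0.0001] F [-0.4 -0.4  0.3] op 0.744
```

{"fn": "jog_arm", "kwargs": {
  "increments": [
    [[0, 0, 0.002], [0, 0, 0], -0.49],
    [[0, 0, 0.002], [0, 0, 0], -0.49],
    [[0, 0, 0.002], [0, 0, 0], -0.49],
    [[0, 0, 0], [0, 0, 0], -0.49]
  ]
}}

```text
time_s: 7.55
tool_pos: [450.8, -84.9, 12.6]
ee_rot: [-3.134, -0.223, -0.002]
contact_force: [-0.5, -0.4, 1.1]
opening: 0.744
```

```bash
python3 -c "
from h import *
where()
p,d=optics.snapshot('wrist');cv2.imwrite('pics/w7.png',p)
p,d=optics.snapshot('side');cv2.imwrite('pics/s7.png',cv2.resize(p[80:230,270:430],None,fx=4,fy=4,interpolation=cv2.INTER_CUBIC))
"
```

```text
t 7.55 loader xyz -168.9 40.4 12.6 yawerr 0.01 tilt [0.0012 0.0002] F [-0.5 -0.3  1.1] op 0.744
```

View pics/w7.png

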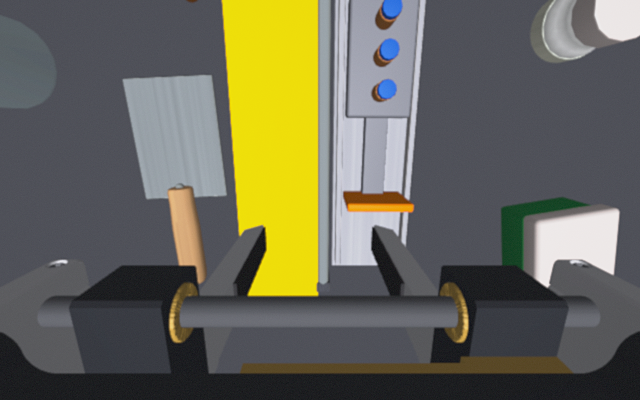

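View pics/s7.png

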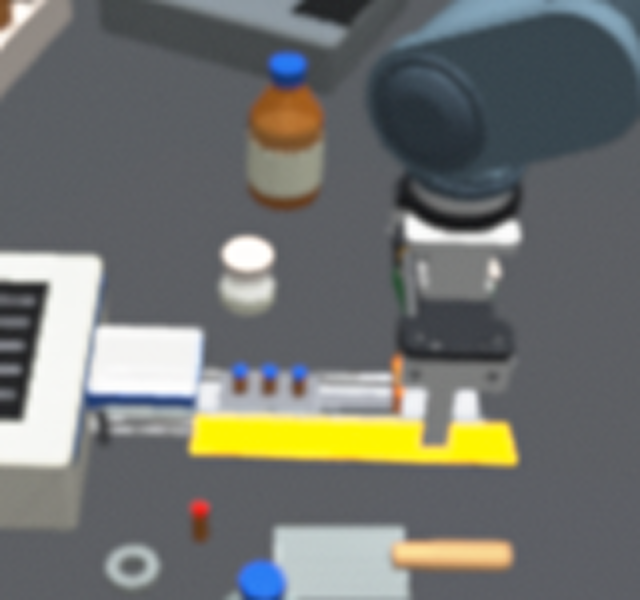

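{"fn": "jog_arm", "kwargs": {
  "increments": [
    [[0, 0, 0.003], [0, 0, 0], -0.49],
    [[0, 0, 0.004], [0, 0, 0], -0.49],
    [[0, 0, 0.004], [0, 0, 0], -0.49],
    [[0, 0, 0.004], [0, 0, 0], -0.49],
    [[0, 0, 0], [0, 0, 0], -0.49]
  ]
}}

```text
time_s: 8.07
tool_pos: [451.8, -84.7, -2.6]
ee_rot: [-3.133, -0.223, -0.005]
contact_force: [-0.7, 0.1, 2.7]
opening: 0.745
```

```bash
python3 -c "
from h import *
where()
p,d=optics.snapshot('wrist');cv2.imwrite('pics/w8.png',p)
"
```

```text
t 8.0667 loader xyz -167.9 40.4 -2.6 yawerr -0.01 tilt [0.0031 0.0006] F [-0.7  0.2  2.7] op 0.745
```

View pics/w8.png

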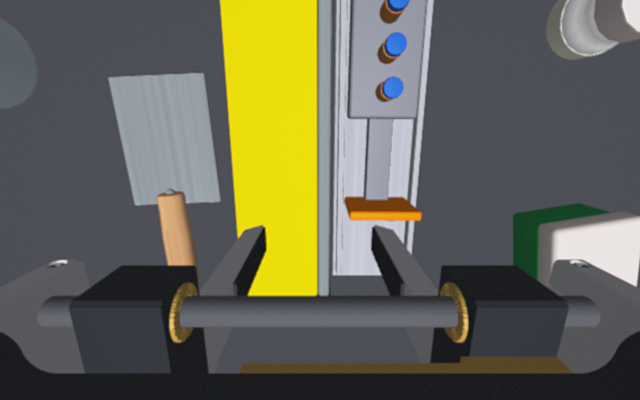

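{"fn": "jog_arm", "kwargs": {
  "increments": [
    [[-0.001, 0, 0.003], [0, 0, 0], -0.49],
    [[-0.001, 0, 0.003], [0, 0, 0], -0.49],
    [[-0.001, 0, 0.003], [0, 0, 0], -0.49],
    [[0, 0, 0.002], [0, 0, 0], -0.49],
    [[0, 0, 0], [0, 0, 0], -0.49]
  ]
}}

```text
time_s: 8.53
tool_pos: [452.1, -86.2, -12.5]
ee_rot: [3.132, 0.221, 0.016]
contact_force: [0.8, 2.1, 4.1]
opening: 0.749
```

```bash
cat > flap.py <<'E'
from h import *
import sys
tag=sys.argv[1]
where()
st=telemetry.read_state();p,d=optics.snapshot('wrist');cv2.imwrite(f'pics/w{tag}.png',p)
T,K=T_cw('wrist',st);C=cloud(d,T,K);q=np.load('q.npy')
c,s=np.cos(q[2]),np.sin(q[2]);dx=C[...,0]-q[0];dy=C[...,1]-q[1];X=c*dx+s*dy;Y=-s*dx+c*dy;Z=C[...,2]
b,g,r=[p[...,i].astype(int) for i in range(3)]
m=(r>150)&(g>130)&(b<110)&(d>0)&(X>-160)&(X<-5)&(Y>42)&(Y<95)
m=cv2.erode(m.astype(np.uint8),np.ones((7,7)))>0
f=np.polyfit(Y[m],Z[m],1);print('bar n',m.sum(),'slope',f[0],'flap angle',.35-np.arctan(f[0]),'via z@y70',np.polyval(f,70))
o=(r>150)&(g>60)&(g<190)&(b<80)&(r-g>40)&(d>0)&(Y>-30)&(Y<30)
if o.sum()>5: print('plate X 1%,50%,99%',np.percentile(X[o],[1,50,99]).round(1),'Y',np.percentile(Y[o],[1,99]).round(1),'Z',np.percentile(Z[o],[1,99]).round(1))
p,d=optics.snapshot('side');cv2.imwrite(f'pics/s{tag}.png',cv2.resize(p[110:230,250:410],None,fx=4.5,fy=4.5,interpolation=cv2.INTER_CUBIC))
E
python3 flap.py 9
```

```text
t 8.5333 loader xyz -167.7 38.8 -12.5 yawerr -0.07 tilt [ 0.0102 -0.0013] F [1.1 2.  4.1] op 0.749
bar n 13786 slope -0.33487377632906384 flap angle 0.6731363118012685 via z@y70 23.86615348033035
plate X 1%,50%,99% [-150.9 -147.7  -35.7] Y [-22.   20.2] Z [ 35.9 141.4]
```

View pics/w9.png

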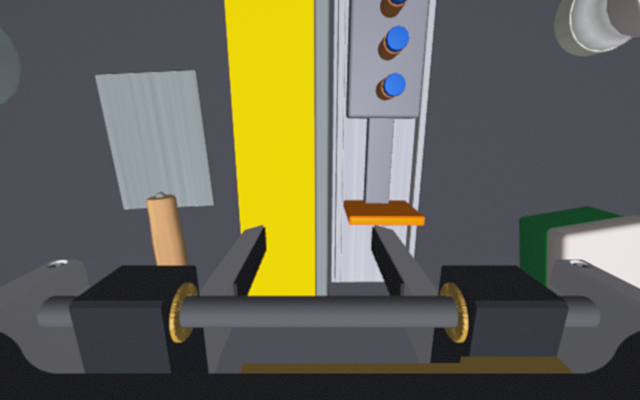

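View pics/s9.png

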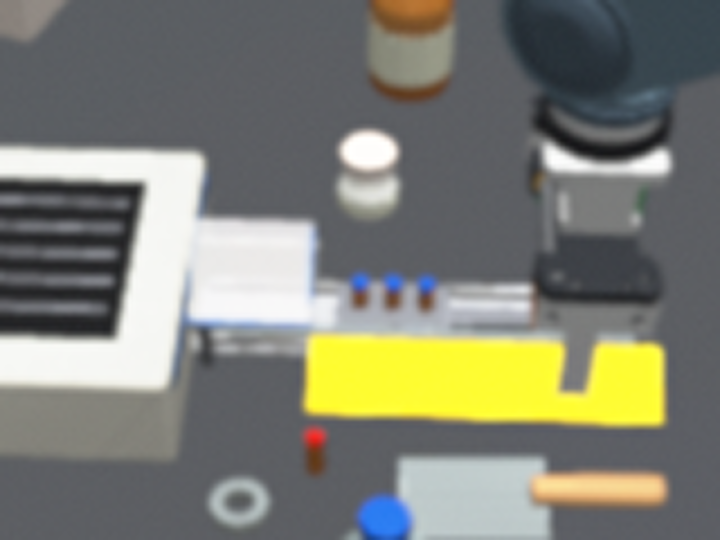

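{"fn": "jog_arm", "kwargs": {
  "increments": [
    [[0.003, -0.0005, 0], [0, -0.3, 0], -0.49],
    [[0.004, -0.0005, 0], [0, -0.2, 0], -0.49],
    [[0.004, 0, 0], [0, 0, 0], -0.49],
    [[0.004, 0, 0], [0, 0, 0], -0.49],
    [[0.004, 0, 0], [0, 0, 0], -0.49]
  ]
}}

```text
time_s: 9.05
tool_pos: [465.9, -81.2, -14.5]
ee_rot: [-3.133, -0.225, 0.021]
contact_force: [-4.7, -0.4, 5.4]
opening: 0.741
```

```bash
python3 flap.py 10
```

```text
t 9.05 loader xyz -153.4 41.8 -14.5 yawerr 0.06 tilt [-0.0136 -0.0008] F [-4.7  0.2  5.4] op 0.741
bar n 14458 slope -0.357236843416008 flap angle 0.6931072922809738 via z@y70 23.107663934889487
plate X 1%,50%,99% [-146.3 -139.1  -24.5] Y [-21.6  21.2] Z [ 34.4 138.1]
```

View pics/w10.png

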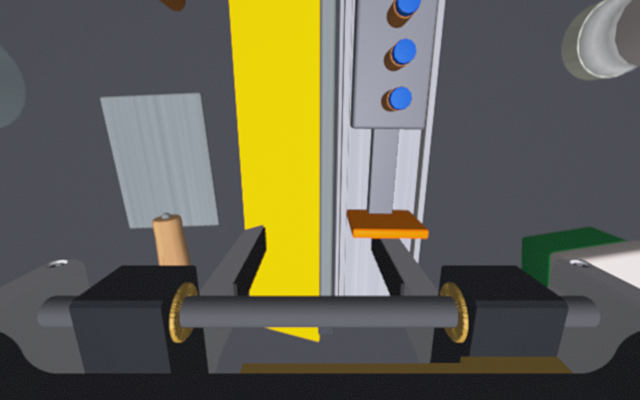

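{"fn": "jog_arm", "kwargs": {
  "increments": [
    [[0.004, 0, -0.0005], [0, 0.2, 0], -0.49],
    [[0.004, 0, 0], [0, 0.2, 0], -0.49],
    [[0.004, 0, 0], [0, 0.1, 0], -0.49],
    [[0.004, 0, 0], [0, 0.1, 0], -0.49],
    [[0.004, 0, 0], [0, 0, 0], -0.49],
    [[0.004, 0, 0], [0, 0, 0], -0.49]
  ]
}}

```text
time_s: 9.65
tool_pos: [490.7, -76.8, -14.7]
ee_rot: [-3.131, -0.225, 0.006]
contact_force: [-4.9, 0.6, 4.1]
opening: 0.746
```

```bash
python3 flap.py 11
```

```text
t 9.65 loader xyz -128.2 42.7 -14.7 yawerr 0.06 tilt [-0.004  0.002] F [-4.8  1.3  4.1] op 0.746
bar n 13746 slope -0.35514386775143475 flap angle 0.6912499596898265 via z@y70 23.18163415721789
plate X 1%,50%,99% [-119.3 -114.5   -1.1] Y [-20.5  21.7] Z [ 35.9 139. ]
```

View pics/s11.png

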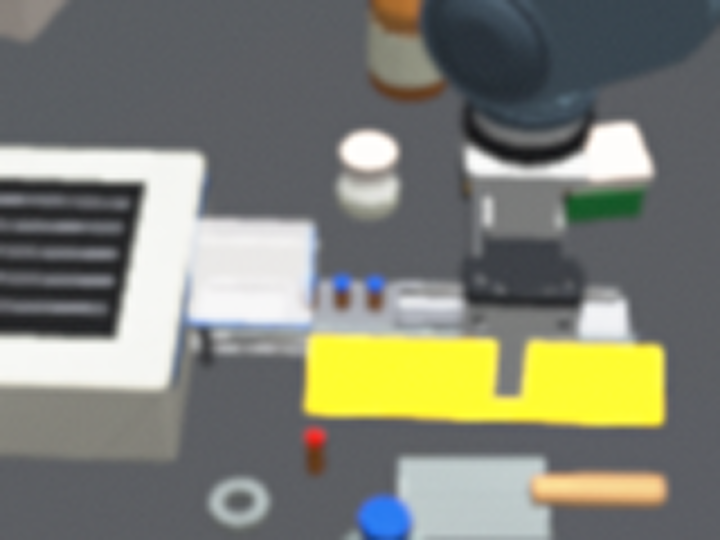

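{"fn": "jog_arm", "kwargs": {
  "increments": [
    [[0.004, 0.001, 0], [0, 0, 0], -0.49],
    [[0.004, 0.001, -0.0005], [0, 0, 0], -0.49],
    [[0.004, 0.001, 0], [0, 0, 0], -0.49],
    [[0.004, 0.0005, 0], [0, 0, 0], -0.49],
    [[0.004, 0, 0], [0, 0, 0], -0.49],
    [[0.004, 0, 0], [0, 0, 0], -0.49],
    [[0.004, 0, 0], [0, 0, 0], -0.49],
    [[0.004, 0, 0], [0, 0, 0], -0.49]
  ]
}}

```text
time_s: 10.42
tool_pos: [525.4, -75.1, -14.8]
ee_rot: [-3.13, -0.225, 0.008]
contact_force: [-4.2, -0.1, 4.1]
opening: 0.739
```

```bash
python3 flap.py 12
```

```text
t 10.4167 loader xyz -93.7 39.5 -14.8 yawerr 0.07 tilt [-0.0052  0.0032] F [-4.2  0.5  4.1] op 0.739
bar n 9921 slope -0.3855595936864775 flap angle 0.7179961061442328 via z@y70 22.19398089272525
plate X 1%,50%,99% [-84.7 -80.  -11.5] Y [-24.   18.7] Z [ 36.4 138.5]
```

View pics/w12.png

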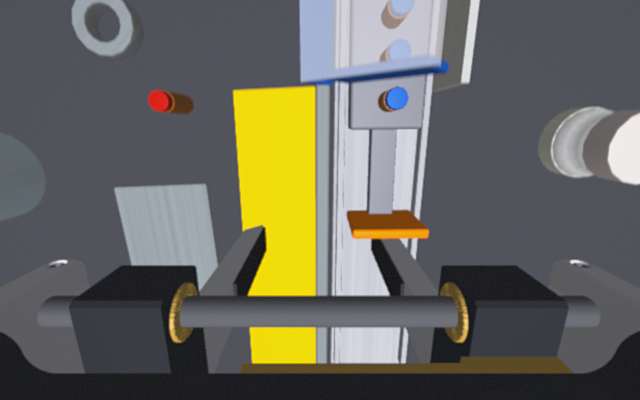

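{"fn": "jog_arm", "kwargs": {
  "increments": [
    [[0.004, -0.0003, -0.001], [0, 0, 0], -0.49],
    [[0.004, 0, -0.001], [0, 0, 0], -0.49],
    [[0.004, 0, -0.0005], [0, 0, 0], -0.49],
    [[0.004, 0, 0], [0, 0, 0], -0.49],
    [[0.003, 0, 0], [0, 0, 0], -0.49]
  ]
}}

```text
time_s: 10.93
tool_pos: [546.2, -71.8, -12.1]
ee_rot: [-3.13, -0.225, 0.006]
contact_force: [-3.0, -0.0, 3.4]
opening: 0.745
```

```bash
python3 flap.py 13
```

```text
t 10.9333 loader xyz -72.6 39.8 -12.1 yawerr 0.07 tilt [-0.0037  0.003 ] F [-3.   0.4  3.4] op 0.745
bar n 8560 slope -0.3115153928692933 flap angle 0.6519876084685701 via z@y70 24.64404165299393
plate X 1%,50%,99% [-64.3 -59.  -50.1] Y [-23.5  19. ] Z [ 40.7 141.1]
```

{"fn": "jog_arm", "kwargs": {
  "increments": [
    [[0.002, 0, 0], [0, 0, 0], -0.49],
    [[0.002, 0, 0], [0, 0, 0], -0.49],
    [[0.002, 0, 0], [0, 0, 0], -0.49]
  ]
}}

```text
time_s: 11.28
tool_pos: [551.6, -71.1, -12.0]
ee_rot: [-3.13, -0.225, 0.009]
contact_force: [-13.7, -1.3, 12.1]
opening: 0.746
```

```bash
python3 flap.py 14
```

```text
t 11.2833 loader xyz -67.1 39.8 -12.0 yawerr 0.07 tilt [-0.0062  0.0028] F [-13.8   0.7  12.1] op 0.746
bar n 8194 slope -0.30908056465434053 flap angle 0.6497666277306537 via z@y70 24.714718470095985
plate X 1%,50%,99% [-56.8 -53.4 -45.3] Y [-23.4  18.8] Z [ 42.9 140.7]
```

View pics/w14.png

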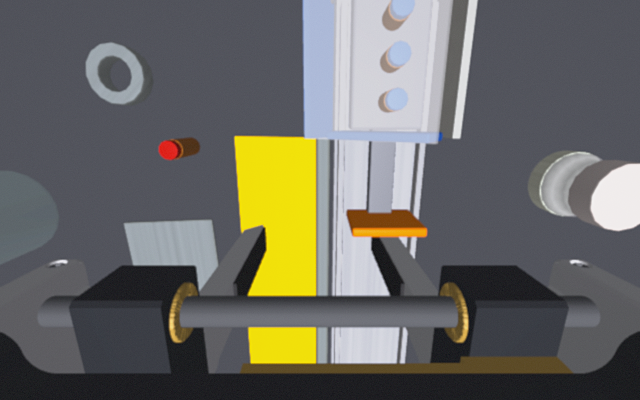

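Wrist force rose to -13.8 N and the plate's rear face is at about -57 mm, so the sled is home. Next I back off the plate with the bar still held, then lift.

{"fn": "jog_arm", "kwargs": {
  "increments": [
    [[-0.003, 0, 0], [0, 0, 0], -0.49],
    [[-0.004, 0, 0], [0, 0, 0], -0.49],
    [[-0.004, 0, 0], [0, 0, 0], -0.49],
    [[-0.002, 0, 0], [0, 0, 0], -0.49],
    [[0, 0, 0], [0, 0, 0], -0.49]
  ]
}}

```text
time_s: 11.8
tool_pos: [545.6, -73.5, -8.5]
ee_rot: [-3.133, -0.219, -0.018]
contact_force: [0.1, 1.8, 2.2]
opening: 0.746
```

```bash
python3 flap.py 15
```

```text
t 11.8 loader xyz -73.4 38.2 -8.5 yawerr -0.16 tilt [0.0114 0.0022] F [0.3 1.7 2.2] op 0.746
bar n 8419 slope -0.22720862840793948 flap angle 0.5734156497058985 via z@y70 27.43136763858064
plate X 1%,50%,99% [-56.6 -53.5 -51.1] Y [-23.4  18.9] Z [ 43.  144.8]
```

View pics/w15.png

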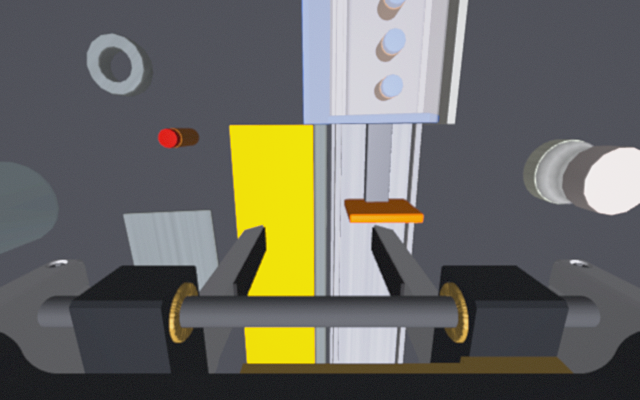

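{"fn": "jog_arm", "kwargs": {
  "increments": [
    [[-0.002, 0, -0.004], [0, 0, 0], -0.49],
    [[-0.002, 0, -0.006], [0, 0, 0], -0.49],
    [[0, 0, -0.008], [0, 0, 0], -0.49],
    [[0, 0, -0.008], [0, 0, 0], -0.49],
    [[0, 0, -0.01], [0, 0, 0], -0.49],
    [[0, 0, -0.015], [0, 0, 0], -0.49],
    [[0, 0, -0.025], [0, 0, 0], -0.49],
    [[0, 0, -0.03], [0, 0, 0], -0.49],
    [[0, 0, -0.03], [0, 0, 0], -0.49],
    [[0, 0, -0.03], [0, 0, 0], -0.49],
    [[-0.01, 0, -0.03], [0, 0, 0], -0.49],
    [[-0.01, 0, -0.02], [0, 0, 0], -0.49],
    [[0, 0, 0], [0, 0, 0], -0.49],
    [[0, 0, 0], [0, 0, 0], -0.49]
  ]
}}

```text
time_s: 13.07
tool_pos: [512.2, -78.1, 220.8]
ee_rot: [3.132, 0.222, -0.002]
contact_force: [-0.3, 0.3, -0.2]
opening: 0.745
```

```bash
python3 flap.py 16
```

```text
t 13.0667 loader xyz -107.1 38.4 220.8 yawerr -0.02 tilt [-0.0012 -0.0023] F [-0.2  0.4 -0.2] op 0.745
bar n 3103 slope 0.36828547619103713 flap angle -0.0028710091747174427 via z@y70 47.232911064771656
plate X 1%,50%,99% [-87.3 -52.6 -51.3] Y [-22.   19.4] Z [ 41.1 374.5]
```

View pics/w16.png

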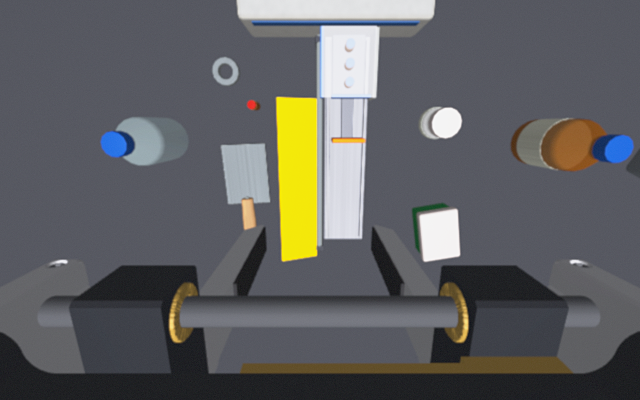

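View pics/s16.png

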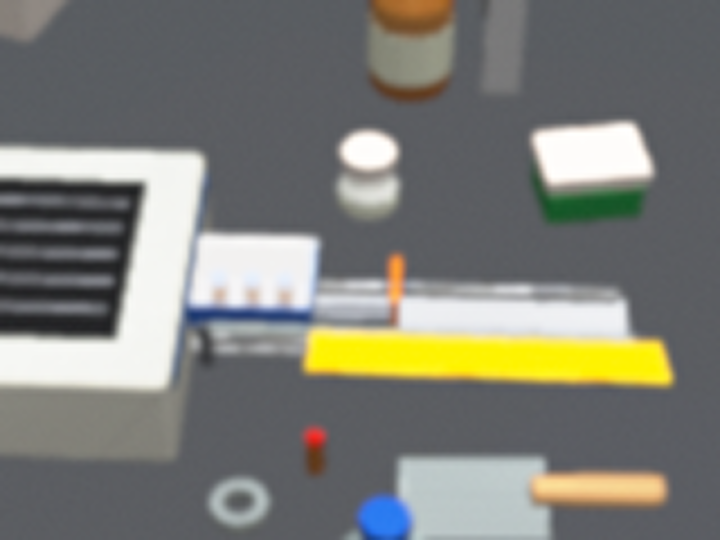

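```bash
python3 -c "
from rig import sign_off
print(sign_off())"
```

```text
the job is handed in; nothing more can be done
None
```

The vial sled is home against the stop, the flap has sprung shut behind the vials, and the hand is clear. I handed the job in at about 13 s of the 45 s allowed.

- **Press and push:** One finger held the yellow bar down while the other pushed the orange plate along the track. The flap angle measured 0.65 to 0.72 rad at each check during the push. It was 0.57 rad after I had backed off the plate.
- **At the stop:** The wrist force rose from about 3 N to 14 N in the push direction. The plate's rear face measured about -57 mm, which is its stated home position. I then backed off the plate with the bar still held and lifted away.
- **Last checks:** The flap measured about 0 rad, so it is shut, and all three vials show under the clear cover. The plate had not moved beyond measurement scatter of about 1 mm. The contact force was about 0 N. By eye, the other items look to be where they started; I did not measure them.
- **One disagreement:** The real fingertips end about 38 mm short of the stated TCP, in the images and by contact on the bar. I set the pressing depth from the bar angle measured in the wrist depth image, so the reported TCP heights went slightly below zero while nothing touched the bench.

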